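# Slide the board carrier into its notches and latch it

## Robot

A 7-joint arm with a two-finger parallel gripper is mounted at the origin on a cart in front of the work surface, level with it; the furniture and walls round the work are solid. World frame = base frame: x ahead of the robot, y to its left, z up, the work surface at z = 0. Lengths are in m, angles in rad, forces in N, time in s.
With the tool pointing down it reaches from about 0.425 to 0.925 m from the base axis. Payload 6.8 kg.
Tool frame: the origin (TCP) lies midway between the tips of the shut fingers; the grasp point (between the pads) lies 19 mm behind it; z points along the fingers, y is the direction in which the jaws open and shut (so a half turn about z gives the same grasp; the last joint's range is limited). The gripper opens to 85 mm and grips with 20 to 120 N. Pads are 22 mm wide; open, the fingers measure 114 mm over their backs; the gripper's body (76 mm by 85 mm) begins 54 mm behind the grasp point. The pads swing forward as they close: fully open they stand 13 mm farther back than shut.
Start: joints at [-1.212, 0.477, 0.022, 1.555, -0.011, 1.109, -0.083], TCP at [0.304, 0.603, 0.231] pointing down, gripper open.
Joint ranges: [-2.96, 2.96], [-0.34, 2.1], [-1.41, 1.46], [0.24, 2.44], [-1.37, 4.51], [0.17, 1.92], [-2.96, 2.96]. Speed limits (rad/s): [2.39, 2.39, 3.14, 3.14, 3.14, 3.14, 3.14].

## Interface

Orientations are given as a unit quaternion [w, x, y, z].
In Python, from station import readout, eyes, ticket gives the robot as it stands. The module is installed in compiled form; this text tells all that it offers.
- The arm moves only by the shell command python3 -m crank 'ROWS' [FORCE]. ROWS is JSON, a list of rows, each an object of numbers: "jaw": the opening in per cent of the stroke, from 0 (shut) to 100 (fully open); "x", "y", "z": the shift along the tool's x, y, z in mm; "ax", "ay", "az": the turn, a rotation vector about the tool's x, y, z in degrees. In form: [{"jaw": .., "x": .., "y": .., "z": .., "ax": .., "ay": .., "az": ..}, ...]. A call has 1 to 12 rows; each row shifts and turns the commanded pose from where the row before left it, along the tool's axes as they then stand; what a row does not reach is not made up. A row lasts 1/8 s, in which the tool goes at most 62.5 mm and 10.7 degrees, less where a joint would pass 70% of its speed; a pose out of reach is approached as far as the arm can. A call with a gripper value outside its range is refused whole. The fingers move at their own pace and stop on an object; FORCE is the grip in N (left out, the last holds). Time passes only in rows, so rows that do not move let the fingers close. It gives the time, the measured TCP pose, the force and the opening at its end, in the units of the state.
- readout.get_obs(): the state, without advancing time (a new reading comes with each control period).
- eyes.read_camera(name): name is "side" or "top" or "wrist"; returns (picture, depth): 480x640x3 uint8, red, green, blue; 480x640 float32, m along the optical axis (not along the pixel's ray), 0 where there is no reading.
- eyes.calibration(name): a dict with "fx", "fy", "cx", "cy" (pixels), "k1" (the pictures are not rectified: a ray, as slopes to the right and down, at radius r is drawn at 1 + k1 r^2 times it, then the intrinsics apply), "R" (3x3) and "t" (3): a world point X has camera coordinates R X + t. Camera axes: x right, y down, z forward; pixel columns grow to the right and rows downward; lengths in m; the calibration is good to about 2 mm. A picture is of the moment at which its call begins: read the wrist's pose just before it. calibration takes no time and is no camera call; for the wrist camera it gives the pose at the moment of the call.
- ticket.hand_in(): hands the job in, once; it reports no verdict.
The state is a dict: "t": time; "q": joint angles; "joint_vel": joint speeds; "joint_torque": joint torques, N m; "eef_pos": TCP position; "tool_rot": TCP orientation; "contact_force": force on the tool from outside, world axes, zero at the start; "torque": the same for the moment, N m; "gripper_width": opening from 0.0 (shut) to 1.0 (fully open).
Only numpy, scipy, OpenCV 4.12 (cv2) and the standard library are available. Lean on these libraries where they do the work, as an engineer would, in place of code of your own. Each camera call takes 0.05 s, during which the arm holds its last target. There are 200 camera calls.

## Task

With closed fingertips, push the circuit-board carrier along its rails, without lifting it, until it drops into the locating notches and sits flat. Then push the little turn latch at the end of the rails round as far as it goes, so that it lies over the carrier's front edge. Leave the things lying beside the frame where they are.

Things in the scene. Friction and masses are not known exactly. Their poses are not given: they have to be found in the camera images.
- rail_frame: Fixed grey base plate 360 x 154 x 16 mm with steel tracks (tops 22 mm above the bench) between two aluminium guide strips (tops at 34 mm, 130 mm apart inside). Origin: centre of its underside. +x: along the rails, the way the carrier must be pushed, towards the latch end; +y to the left of that; +z up. Each of the four tracks has one notch, 20 mm long, 6 mm deep. The -x end is open.
- home (a point): Where the carrier's origin lies when it has dropped home: 40 mm along +x from the frame's origin, 16 mm above the bench; axes as the frame's. All four feet reach their notches together, so the carrier drops flat by 6 mm, then stops at the notches' end walls (3 mm play each way) and the push force rises sharply. Pushing on hard can tip it out again.
- carrier: Loose aluminium plate 200 (x, along the rails) x 127 x 6 mm on four feet 8 mm high, with a green circuit board 158 x 86 mm fixed on it; 0.27 to 0.5 kg. Origin: midway between the feet at their undersides, 22 mm above the bench on the tracks, 16 mm when dropped home. Starts 85 to 120 mm short of home; slides with 1 to 5 N. Dark clamp strip 20 x 50 mm at its front, an upright flange at its rear.
- push_face (a point): Middle of the rear face of the carrier's push flange, which is 100 mm behind the carrier's origin: 90 mm wide, 6 mm thick, from 14 to 34 mm above the carrier's origin (the plate's edge below is in the same plane). Moves with the carrier; push here along the frame's +x. Behind it is free space.
- latch (a joint): Flat turn latch on a post 163 mm along +x from the frame's origin, on its centre line. Turns anticlockwise from above: 0 = open, pointing along the frame's +y; 1.57 rad = closed at its stop, pointing along -x over the carrier's clamp strip, 1.5 mm above it (a carrier still up on the tracks blocks it). Starts at 0 to 0.25, stays where left; about 1 N at the peg moves it.
- latch_peg (a point): Point on the axis of the black upright peg at the latch's free end, 6 mm below its top; the peg is 12 mm in diameter, 36 mm from the latch's pivot, and stands from 44 to 68 mm above the bench. Push it sideways, from the frame's +x side first, round to closed.
- screw_cup_mid (a point): Bystander: centre of a small red cup of screws, 50 mm across, 16 mm high, loose on the bench beside the frame.
- pvc_tape_mid (a point): Bystander: centre of a roll of black tape lying flat, 62 mm across, 18 mm high, loose on the bench beside the frame.
- side_cutters_mid (a point): Bystander: centre of red-handled side cutters, 117 x 45 x 12 mm, loose on the bench beside the frame.

How it is judged:
By the outcome, as a careful person would: the job done as asked, in the order asked, and still so for the second after the job is handed in, with the robot touching nothing.
It also fails if it takes over 51 s, if anything falls off the work surface, if the arm or the gripper's body presses on something with over 40 N, if the wrist force passes 120 N, or if a joint passes its speed limit or range.

## Working session

There is one attempt and no reset: what is moved stays moved. The work goes in short steps, Python scripts to look and compute and a shell command to move; the robot and the scene stay as the last step left them, time stands still between calls to the robot, and variables do not carry over. Pictures are saved under pics/ and viewed, about 8 in all and at most 12, crops included, and the job is handed in when it is done.

```bash
mkdir -p pics; cat > h.py <<'E'
import numpy as np, cv2
from station import readout, eyes, ticket
def ray(c,uv):
    uv=np.atleast_2d(np.float64(uv)); d=(uv-[c['cx'],c['cy']])/[c['fx'],c['fy']]
    s=d.copy()
    for _ in range(20): s=d/(1+c['k1']*(s**2).sum(1,keepdims=True))
    R=np.array(c['R']);t=np.array(c['t'])
    return -R.T@t, np.c_[s,np.ones(len(s))]@R
def onplane(c,uv,z):
    o,d=ray(c,uv); return o+d*((z-o[2])/d[:,2])[:,None]
def shot(n,f):
    c=eyes.calibration(n); p,d=eyes.read_camera(n); cv2.imwrite('pics/'+f+'.png',p[:,:,::-1]); np.savez('pics/'+f+'.npz',p=p,d=d,**{k:np.array(v) for k,v in c.items()}); return c,p,d
E
python3 - <<'E'
from h import *
o=readout.get_obs(); print(o)
for n in('top','side'):
    c,p,d=shot(n,n+'0'); print(n,c)
a=cv2.imread('pics/top0.png')
E
```

```text
{'t': 0.0, 'q': array([-1.21211834,  0.47780397,  0.0223441 ,  1.55646203, -0.01148591,
        1.10931308, -0.0831193 ]), 'joint_vel': array([-0.00018561,  0.00115819,  0.00041028,  0.00054811,  0.0009603 ,
        0.00103218,  0.00063721]), 'joint_torque': array([-6.17586047e-04, -5.96454763e+01,  1.60755124e+00, -2.81187558e+01,
        1.24324544e-02,  9.56291333e-03,  5.47572355e-06]), 'eef_pos': array([0.30350677, 0.60224203, 0.23031875]), 'tool_rot': array([-1.39590570e-04,  2.31273617e-01,  9.72888303e-01, -9.18521347e-04]), 'contact_force': array([ 0.36342517, -0.83985698, -0.27960884]), 'torque': array([ 0.01540647,  0.00440786, -0.04223958]), 'gripper_width': 0.996372296076844}
top {'fx': 517.0130335955025, 'fy': 517.0130335955025, 'cx': 325.4636240636331, 'cy': 241.5409685820307, 'k1': 0.053105246897105676, 'R': array([[-0.02044289, -0.99974482, -0.00961169],
       [-0.9980045 ,  0.02097988, -0.05955552],
       [ 0.05974198,  0.00837503, -0.99817872]]), 't': array([0.17620539, 0.52529608, 0.88526463])}
side {'fx': 609.6224967561034, 'fy': 609.6224967561034, 'cx': 318.9253139516839, 'cy': 232.35927528505147, 'k1': 0.0694311430860642, 'R': array([[ 0.99650143, -0.08321094,  0.00779938],
       [-0.04316499, -0.5923361 , -0.80453386],
       [ 0.07156587,  0.80138249, -0.59385557]]), 't': array([-0.51929836,  0.16555563,  1.09319984])}
```

View pics/top0.png

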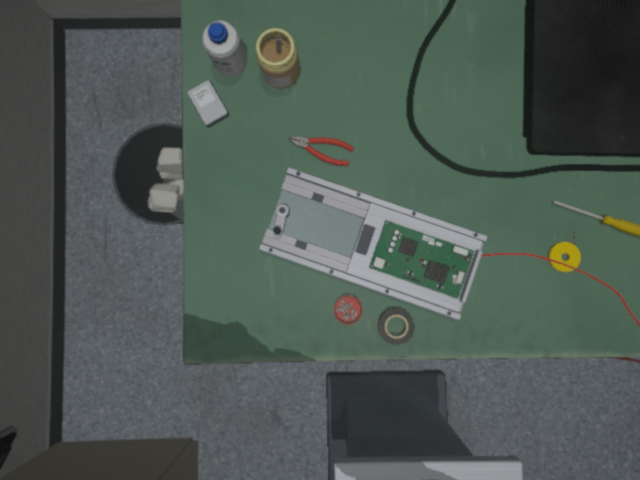

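View pics/side0.png

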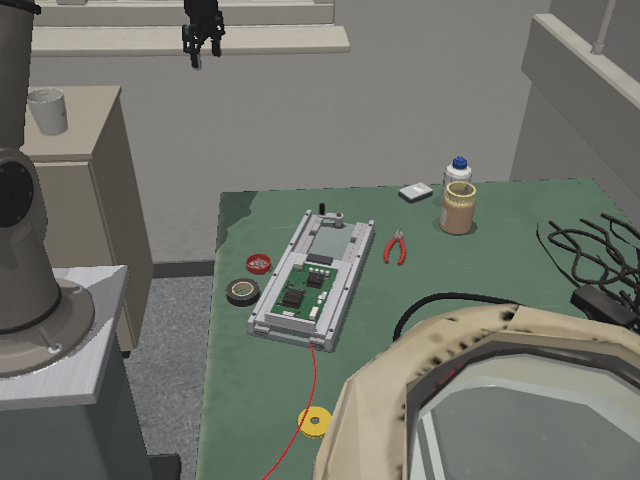

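The top view shows the frame at corners (291,170), (486,236), (460,318) and (262,250), with the latch pivot near (282,210) and the peg near (277,230). The -x end is on the right. I'll measure from an enlarged crop.

```bash
python3 - <<'E'
from h import *
a=cv2.imread('pics/top0.png')[155:335,250:500]
cv2.imwrite('pics/top0c.png',cv2.resize(a,None,fx=3.2,fy=3.2,interpolation=cv2.INTER_CUBIC))
z=np.load('pics/top0.npz'); c={k:z[k] for k in z}
p=z['p']; hsv=cv2.cvtColor(p,cv2.COLOR_RGB2HSV)
# frame: points whose depth-derived height is > 10mm within the region
v,u=np.mgrid[150:340,240:510]; uv=np.c_[u.ravel(),v.ravel()]
o,d=ray(c,uv); dep=z['d'][v,u].ravel()
X=o+d*dep[:,None]
m=((X[:,2]>.010)&(dep>0)).reshape(v.shape).astype(np.uint8)
m=cv2.morphologyEx(m,cv2.MORPH_OPEN,np.ones((3,3)))
n,l,s,ce=cv2.connectedComponentsWithStats(m); k=1+s[1:,4].argmax(); M=(l==k).ravel()
P=X[M]; r=cv2.minAreaRect(P[:,:2].astype(np.float32)); print(s[1:]); print(r, cv2.boxPoints(r))
print(np.percentile(P[:,2],[1,10,50,90,99]))
E
```

```text
[[   72     0     4     3    11]
 [  190     0    80    29   460]
 [   79     3     3     5    15]
 [   84     6     8     7    38]
 [   20    18   226   151 18570]
 [  138   158    36    32   678]]
((0.5232003927230835, 0.08248297870159149), (0.3668394982814789, 0.15226326882839203), 69.43522644042969) [[ 0.38749108 -0.06250601]
 [ 0.53005147 -0.11599092]
 [ 0.6589097   0.22747196]
 [ 0.5163493   0.28095686]]
[0.01407455 0.01661484 0.03609808 0.04430527 0.05768957]
```

View pics/top0c.png

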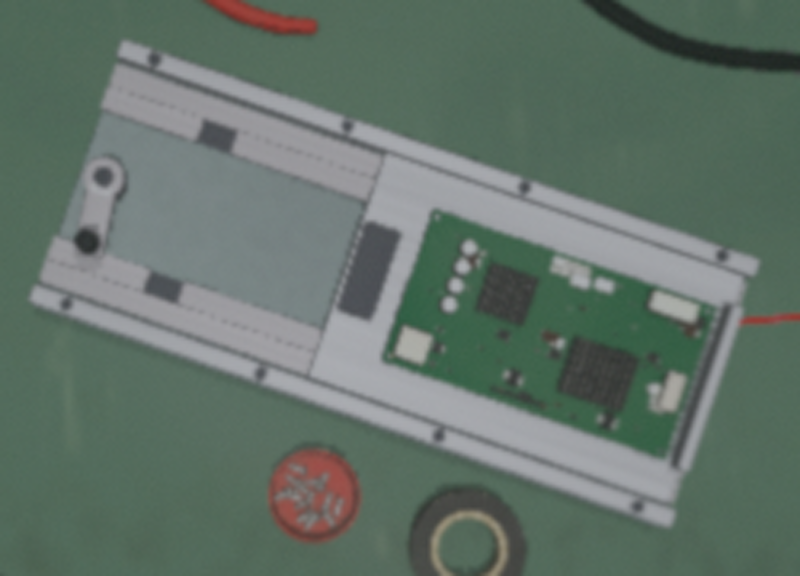

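The crop shows the guide-strip corners at (122,42), (760,262), (672,525) and (32,298). The pivot is at (103,177), the peg top at (88,240), the carrier front edge at (385,152)–(310,375), and the flange's rear top edge at (742,306)–(688,468).

```bash
python3 - <<'E'
from h import *
z=np.load('pics/top0.npz'); c={k:z[k] for k in z}
W=lambda pts,h: onplane(c,(np.array(pts)+.5)/3.2-.5+[250,155],h)[:,:2]
Q=W([(122,42),(760,262),(672,525),(32,298)],.034)
print(np.linalg.norm(np.roll(Q,-1,0)-Q,axis=1))
C=Q.mean(0); ex=(Q[0]-Q[1]+Q[3]-Q[2]); ex/=np.linalg.norm(ex); ey=np.array([-ex[1],ex[0]])
yaw=np.arctan2(ex[1],ex[0]); print('C',C,'yaw deg',np.degrees(yaw))
F=lambda P:np.c_[(P-C)@ex,(P-C)@ey]*1000
print('corners',F(Q))
print('pivot',F(W([(103,177)],.05)),'peg',F(W([(88,240)],.068)))
print('front',F(W([(385,152),(310,375)],.036)),'flange',F(W([(742,306),(688,468)],.056)))
print('notch',F(W([(217,136),(163,287)],.022)))
R=cv2.Rodrigues
from scipy.spatial.transform import Rotation as T
o=readout.get_obs(); q=o['tool_rot']; print(T.from_quat(q[[1,2,3,0]]).as_matrix())
E
```

```text
[0.35970637 0.14689501 0.35891777 0.14599705]
C [0.52486089 0.08445541] yaw deg 69.42930467308362
corners [[ 180.15337795  -72.99682752]
 [-179.55270797  -73.44743018]
 [-179.75907849   73.44743018]
 [ 179.15840851   72.99682752]]
pivot [[163.18648859   0.5479509 ]] peg [[157.17219458  35.30082425]]
front [[ 27.06580656 -63.24542496]
 [ 25.59152925  62.49657542]] flange [[-172.31140438  -45.13759013]
 [-172.55111819   43.11327644]]
notch [[115.77412927 -43.47226883]
 [115.96649357  43.85676907]]
[[-8.93012974e-01  4.50030441e-01 -6.55572800e-04]
 [ 4.50030903e-01  8.93011620e-01 -1.55979642e-03]
 [-1.16521742e-04 -1.68794646e-03 -9.99998569e-01]]
```

```bash
python3 -m crank '[{"jaw":0,"az":-6.2},{"jaw":0,"x":-38},{"jaw":0,"x":-38,"y":-20},{"jaw":0,"x":-38,"y":-30},{"jaw":0,"x":-38,"y":-40},{"jaw":0,"x":-38,"y":-40},{"jaw":0,"x":-38,"y":-40},{"jaw":0,"x":-38,"y":-40},{"jaw":0,"x":-38,"y":-40},{"jaw":0,"x":-38,"y":-40},{"jaw":0,"x":-38,"y":-40},{"jaw":0,"x":-9,"y":-10}]'
cat >> h.py <<'E'
C=np.array([.52486,.08446]); yw=np.radians(69.43); ex=np.array([np.cos(yw),np.sin(yw)]); ey=np.array([-ex[1],ex[0]])
F=lambda P:np.c_[(np.atleast_2d(P)[:,:2]-C)@ex,(np.atleast_2d(P)[:,:2]-C)@ey]*1000
def st():
    from scipy.spatial.transform import Rotation as T
    o=readout.get_obs(); m=T.from_quat(o['tool_rot'][[1,2,3,0]]).as_matrix()
    print('t',o['t'],'F',F(o['eef_pos']).round(1),'z',(o['eef_pos'][2]*1000).round(1),'yaw',np.degrees(np.arctan2(m[1,1],m[0,1])).round(2),'force xyz frame',(o['contact_force'][:2]@np.c_[ex,ey]).round(1),o['contact_force'][2].round(1),'jaw',round(o['gripper_width'],3))
E
python3 - <<'E'
from h import *
st(); shot('wrist','w1')
E
```

```text
t 0.1 F [[407.1 389.2]] z 230.4 yaw 63.25 force xyz frame [-0.3  0.4] -0.1 jaw 0.999schema error: expected keys jaw, x, y, z, ax, ay, az
```

View pics/w1.png

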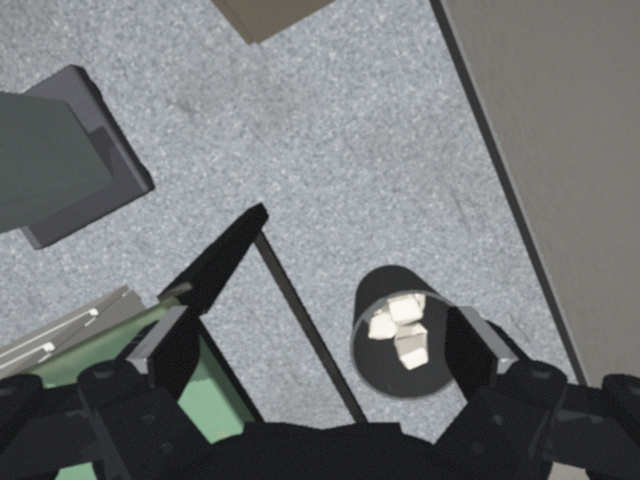

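The call was refused because every row needs all seven keys. The arm hasn't moved, and the picture shows only the floor and the bench corner.

```bash
python3 -m crank '[{"jaw":0,"x":0,"y":0,"z":0,"ax":0,"ay":0,"az":-6.2},{"jaw":0,"x":-38,"y":0,"z":0,"ax":0,"ay":0,"az":0},{"jaw":0,"x":-38,"y":-20,"z":0,"ax":0,"ay":0,"az":0},{"jaw":0,"x":-38,"y":-30,"z":0,"ax":0,"ay":0,"az":0},{"jaw":0,"x":-38,"y":-40,"z":0,"ax":0,"ay":0,"az":0},{"jaw":0,"x":-38,"y":-40,"z":0,"ax":0,"ay":0,"az":0},{"jaw":0,"x":-38,"y":-40,"z":0,"ax":0,"ay":0,"az":0},{"jaw":0,"x":-38,"y":-40,"z":0,"ax":0,"ay":0,"az":0},{"jaw":0,"x":-38,"y":-40,"z":0,"ax":0,"ay":0,"az":0},{"jaw":0,"x":-38,"y":-40,"z":0,"ax":0,"ay":0,"az":0},{"jaw":0,"x":-38,"y":-40,"z":0,"ax":0,"ay":0,"az":0},{"jaw":0,"x":-9,"y":-10,"z":0,"ax":0,"ay":0,"az":0}]'
python3 - <<'E'
from h import *
st(); c,p,d=shot('wrist','w2'); print(c['R'],c['t'])
E
```

```text
t: 1.65
eef_pos: [0.5499, 0.143, 0.2313]
tool_rot: [0.0, 0.182, 0.983, -0.001]
contact_force: [-0.9, -0.1, -0.5]
gripper_width: -0.004
t 1.65 F [[63.6 -2.9]] z 231.3 yaw 69.07 force xyz frame [-0.4  0.8] -0.5 jaw -0.004
[[ 0.35677426  0.93418913 -0.00167167]
 [ 0.9022494  -0.3441112   0.25987207]
 [ 0.24219442 -0.09422392 -0.96564161]] [-0.33010599 -0.48048269  0.25691829]
```

View pics/w2.png

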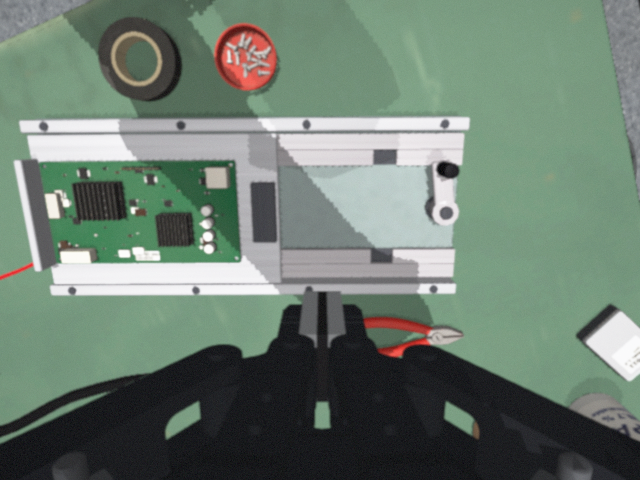

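The wrist view shows the strip corners near (21,121), (470,118), (456,292) and (51,294). The pivot is at (443,211), the peg top at (449,170), and the flange's rear top edge at (15,161)–(36,270). I'll cross-check these against the top view.

```bash
python3 - <<'E'
from h import *
z=np.load('pics/w2.npz'); c={k:z[k] for k in z}
for n,p,h in(('corners',[(470,118),(21,121),(51,294),(456,292)],.034),('pivot',[(443,211)],.05),('peg',[(449,170)],.068),('flange',[(15,161),(36,270)],.056),('notch',[(385,157),(382,256)],.022),('front',[(279,132),(280,280)],.036),('finger',[(303,300),(342,300)],.231)):
    print(n,F(onplane(c,p,h)).round(1).tolist())
E
```

```text
corners [[181.3, 74.4], [-174.5, 74.4], [-176.5, -72.5], [181.8, -72.4]]
pivot [[160.5, 3.0]]
peg [[157.4, 36.8]]
flange [[-169.2, 44.6], [-169.4, -42.8]]
notch [[117.0, 43.9], [117.3, -42.5]]
front [[30.5, 64.5], [27.2, -59.6]]
finger [[57.4, 3.3], [71.8, 3.3]]
```

```bash
python3 -m crank '[{"jaw":0,"x":3,"y":-40,"z":0,"ax":0,"ay":0,"az":-0.35},{"jaw":0,"x":0,"y":-40,"z":0,"ax":0,"ay":0,"az":0},{"jaw":0,"x":0,"y":-40,"z":0,"ax":0,"ay":0,"az":0},{"jaw":0,"x":0,"y":-40,"z":0,"ax":0,"ay":0,"az":0},{"jaw":0,"x":0,"y":-40,"z":0,"ax":0,"ay":0,"az":0},{"jaw":0,"x":0,"y":-40,"z":0,"ax":0,"ay":0,"az":0},{"jaw":0,"x":0,"y":-39,"z":20,"ax":0,"ay":0,"az":0},{"jaw":0,"x":0,"y":0,"z":30,"ax":0,"ay":0,"az":0},{"jaw":0,"x":0,"y":0,"z":30,"ax":0,"ay":0,"az":0},{"jaw":0,"x":0,"y":0,"z":30,"ax":0,"ay":0,"az":0},{"jaw":0,"x":0,"y":0,"z":20,"ax":0,"ay":0,"az":0},{"jaw":0,"x":0,"y":0,"z":0,"ax":0,"ay":0,"az":0}]'
python3 - <<'E'
from h import *
st()
E
```

```text
t: 3.2
eef_pos: [0.4485, -0.1112, 0.1001]
tool_rot: [-0.002, 0.174, 0.985, 0.0]
contact_force: [0.2, 0.1, -0.2]
gripper_width: -0.003
t 3.2 F [[-210.     2.8]] z 100.1 yaw 69.93 force xyz frame [ 0.2 -0.2] -0.2 jaw -0.003
```

```bash
python3 -m crank '[{"jaw":0,"x":-2,"y":0,"z":25,"ax":0,"ay":0,"az":0.4},{"jaw":0,"x":0,"y":0,"z":25,"ax":0,"ay":0,"az":0},{"jaw":0,"x":0,"y":0,"z":18,"ax":0,"ay":0,"az":0},{"jaw":0,"x":0,"y":12,"z":0,"ax":0,"ay":0,"az":0},{"jaw":0,"x":0,"y":10,"z":0,"ax":0,"ay":0,"az":0},{"jaw":0,"x":0,"y":4,"z":0,"ax":0,"ay":0,"az":0},{"jaw":0,"x":0,"y":4,"z":0,"ax":0,"ay":0,"az":0},{"jaw":0,"x":0,"y":4,"z":0,"ax":0,"ay":0,"az":0},{"jaw":0,"x":0,"y":4,"z":0,"ax":0,"ay":0,"az":0}]'
python3 - <<'E'
from h import *
st()
E
```

```text
t: 4.32
eef_pos: [0.4646, -0.0781, 0.0334]
tool_rot: [0.0, 0.179, 0.984, -0.0]
contact_force: [-1.4, -3.5, 1.3]
gripper_width: -0.003
t 4.325 F [[-173.3   -0.7]] z 33.4 yaw 69.37 force xyz frame [-3.7  0. ] 1.3 jaw -0.003
```

```bash
python3 -m crank '[{"jaw":0,"x":0,"y":7,"z":0,"ax":0,"ay":0,"az":0},{"jaw":0,"x":0,"y":7,"z":0,"ax":0,"ay":0,"az":0},{"jaw":0,"x":0,"y":7,"z":0,"ax":0,"ay":0,"az":0},{"jaw":0,"x":0,"y":7,"z":0,"ax":0,"ay":0,"az":0},{"jaw":0,"x":0,"y":7,"z":0,"ax":0,"ay":0,"az":0},{"jaw":0,"x":0,"y":7,"z":0,"ax":0,"ay":0,"az":0},{"jaw":0,"x":0,"y":7,"z":0,"ax":0,"ay":0,"az":0},{"jaw":0,"x":0,"y":7,"z":0,"ax":0,"ay":0,"az":0},{"jaw":0,"x":0,"y":7,"z":0,"ax":0,"ay":0,"az":0},{"jaw":0,"x":0,"y":7,"z":0,"ax":0,"ay":0,"az":0},{"jaw":0,"x":0,"y":7,"z":0,"ax":0,"ay":0,"az":0},{"jaw":0,"x":0,"y":5,"z":0,"ax":0,"ay":0,"az":0}]'
python3 - <<'E'
from h import *
st(); shot('top','top2')
a=cv2.imread('pics/top2.png')[155:335,250:500]
cv2.imwrite('pics/top2c.png',cv2.resize(a,None,fx=3.2,fy=3.2,interpolation=cv2.INTER_CUBIC))
E
```

```text
t: 5.82
eef_pos: [0.4936, -0.0006, 0.0333]
tool_rot: [-0.0, 0.179, 0.984, 0.0]
contact_force: [-1.1, -2.9, 1.2]
gripper_width: 0.0
t 5.825 F [[-90.6  -0.6]] z 33.3 yaw 69.42 force xyz frame [-3.1  0. ] 1.2 jaw 0.0
```

View pics/top2c.png

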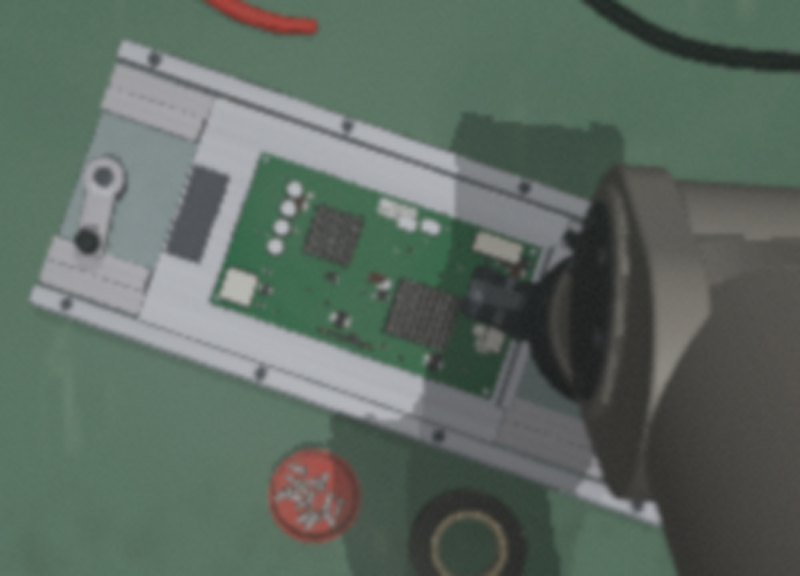

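The carrier is moving squarely, with its front edge at (213,100)–(143,315). I'll continue in small steps.

```bash
python3 - <<'E'
from h import *
z=np.load('pics/top2.npz'); c={k:z[k] for k in z}
print(F(onplane(c,(np.array([(213,100),(143,315)])+.5)/3.2-.5+[250,155],.036)))
E
python3 -m crank '[{"jaw":0,"x":0,"y":3,"z":0,"ax":0,"ay":0,"az":0},{"jaw":0,"x":0,"y":3,"z":0,"ax":0,"ay":0,"az":0},{"jaw":0,"x":0,"y":3,"z":0,"ax":0,"ay":0,"az":0},{"jaw":0,"x":0,"y":2,"z":0,"ax":0,"ay":0,"az":0}]'
python3 -m crank '[{"jaw":0,"x":0,"y":2,"z":0,"ax":0,"ay":0,"az":0},{"jaw":0,"x":0,"y":1.5,"z":0,"ax":0,"ay":0,"az":0}]'
python3 - <<'E'
from h import *
st()
E
```

```text
[[123.24936766 -59.27276681]
 [119.99865664  61.91025775]]
t: 6.38
eef_pos: [0.4973, 0.0094, 0.0332]
tool_rot: [-0.0, 0.179, 0.984, 0.0]
contact_force: [-0.2, -2.5, 0.6]
gripper_width: -0.002
t: 6.62
eef_pos: [0.4985, 0.0126, 0.0332]
tool_rot: [-0.0, 0.179, 0.984, 0.0]
contact_force: [-1.0, -1.0, 0.2]
gripper_width: -0.002
t 6.625 F [[-76.5  -0.6]] z 33.2 yaw 69.41 force xyz frame [-1.2  0.6] 0.2 jaw -0.002
```

```bash
python3 -m crank '[{"jaw":0,"x":0,"y":1.5,"z":0,"ax":0,"ay":0,"az":0},{"jaw":0,"x":0,"y":0,"z":0,"ax":0,"ay":0,"az":0}]'
python3 -m crank '[{"jaw":0,"x":0,"y":1.5,"z":0,"ax":0,"ay":0,"az":0},{"jaw":0,"x":0,"y":0,"z":0,"ax":0,"ay":0,"az":0}]'
python3 - <<'E'
from h import *
st()
c,p,d=shot('side','s3')
for n,P in(('front',[.13,0]),('mid',[0.09,.055]),('mid2',[.09,-.055])):
    pass
g=np.mgrid[150:360:1,230:400:1]; uv=np.c_[g[1].ravel(),g[0].ravel()]; o,r=ray(c,uv); X=o+r*d[g[0],g[1]].ravel()[:,None]; f=F(X)
for x in(100,120): 
  for y in(-52,52):
    m=(abs(f[:,0]-x)<8)&(abs(f[:,1]-y)<5); print('plate z',x,y,np.median(X[m,2])*1000,m.sum())
m=(abs(f[:,0]-90)<50)&(abs(abs(f[:,1])-71)<4); print('strip z (34)',np.median(X[m,2])*1000)
a=cv2.imread('pics/s3.png')[200:360,230:390]; cv2.imwrite('pics/s3c.png',cv2.resize(a,None,fx=3.7,fy=3.7,interpolation=cv2.INTER_CUBIC))
E
```

```text
t: 6.88
eef_pos: [0.4993, 0.0144, 0.0333]
tool_rot: [0.0, 0.179, 0.984, 0.0]
contact_force: [0.3, -0.0, 0.2]
gripper_width: 0.002
t: 7.12
eef_pos: [0.4995, 0.0152, 0.0333]
tool_rot: [-0.0, 0.179, 0.984, -0.0]
contact_force: [-0.3, -1.5, 0.3]
gripper_width: 0.0
t 7.125 F [[-73.8  -0.6]] z 33.3 yaw 69.4 force xyz frame [-1.5 -0.3] 0.3 jaw 0.0
plate z 100 -52 30.278791043995167 24
plate z 100 52 nan 0
plate z 120 -52 31.43842485463444 22
plate z 120 52 nan 0
strip z (34) 32.27547623718896
  return _methods._mean(a, axis=axis, dtype=dtype,
  ret = ret.dtype.type(ret / rcount)
```

View pics/s3c.png

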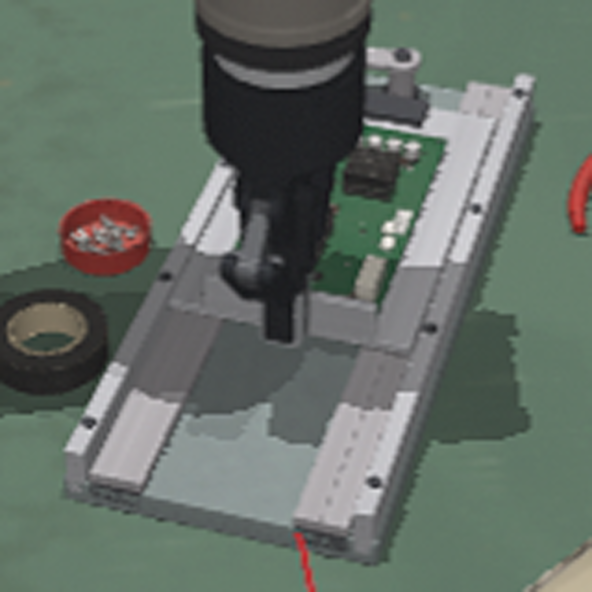

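The side view shows the carrier level inside the guides and looking dropped, but the depth reading isn't conclusive. One more small push will show whether it is against the stop.

```bash
python3 -m crank '[{"jaw":0,"x":0,"y":1.5,"z":0,"ax":0,"ay":0,"az":0},{"jaw":0,"x":0,"y":0,"z":0,"ax":0,"ay":0,"az":0}]'
python3 -m crank '[{"jaw":0,"x":0,"y":1.5,"z":0,"ax":0,"ay":0,"az":0},{"jaw":0,"x":0,"y":0,"z":0,"ax":0,"ay":0,"az":0}]'
python3 - <<'E'
from h import *
st()
E
```

```text
t: 7.42
eef_pos: [0.5002, 0.0166, 0.0333]
tool_rot: [0.0, 0.179, 0.984, -0.0]
contact_force: [-1.3, -2.5, 1.0]
gripper_width: -0.001
t: 7.68
eef_pos: [0.5007, 0.0182, 0.0333]
tool_rot: [0.0, 0.179, 0.984, 0.0]
contact_force: [-1.1, -1.7, -1.0]
gripper_width: 0.009
t 7.675 F [[-70.5  -0.7]] z 33.3 yaw 69.41 force xyz frame [-2.   0.5] -1.0 jaw 0.009
```

```bash
python3 -m crank '[{"jaw":0,"x":0,"y":1.2,"z":0,"ax":0,"ay":0,"az":0},{"jaw":0,"x":0,"y":0,"z":0,"ax":0,"ay":0,"az":0}]'
python3 - <<'E'
from h import *
st()
c,p,d=shot('side','s4')
g=np.mgrid[150:360:1,230:400:1]; uv=np.c_[g[1].ravel(),g[0].ravel()]; o,r=ray(c,uv); D=d[g[0],g[1]].ravel(); X=o+r*D[:,None]; f=F(X)
for x in range(-160,180,20):
  for y in(-70,-52,44):
    m=(abs(f[:,0]-x)<6)&(abs(f[:,1]-y)<4)&(D>0); print(x,y,(np.percentile(X[m,2],[25,50,75])*1000).round(1) if m.any() else '-',end=' | ')
  print()
E
```

```text
t: 7.92
eef_pos: [0.5011, 0.0192, 0.0333]
tool_rot: [0.0, 0.179, 0.984, 0.0]
contact_force: [-2.0, -2.8, 1.2]
gripper_width: 0.005
t 7.925 F [[-69.5  -0.7]] z 33.3 yaw 69.41 force xyz frame [-3.3  0.9] 1.2 jaw 0.005
-160 -70 [27.2 33.9 36. ] | -160 -52 [22.1 23.1 24.2] | -160 44 [22.  22.6 24. ] | 
-140 -70 [26.6 33.1 34.8] | -140 -52 [22.2 23.1 24.1] | -140 44 [22.  23.  23.9] | 
-120 -70 [24.4 32.4 34.7] | -120 -52 [21.7 22.5 23.1] | -120 44 [21.9 22.8 23.4] | 
-100 -70 [26.1 33.1 35.6] | -100 -52 [ 23.2 338.1 343.9] | -100 44 [22.3 23.  24.3] | 
-80 -70 [21.1 33.3 34.8] | -80 -52 [20.6 22.7 22.9] | -80 44 [21.7 23.3 25. ] | 
-60 -70 [22.2 32.5 33.8] | -60 -52 [22.6 23.5 28.4] | -60 44 [24.  32.3 42.5] | 
-40 -70 [30.5 34.1 35.6] | -40 -52 [29.3 30.3 31.8] | -40 44 - | 
-20 -70 [21.9 32.4 34.5] | -20 -52 [30.2 31.2 31.4] | -20 44 - | 
0 -70 [27.6 34.6 35.3] | 0 -52 [29.8 30.9 33. ] | 0 44 - | 
20 -70 [27.2 33.5 35. ] | 20 -52 [29.9 30.7 31.1] | 20 44 - | 
40 -70 [24.3 33.  34.8] | 40 -52 [29.7 30.7 32.5] | 40 44 - | 
60 -70 [27.4 33.7 34.5] | 60 -52 [29.8 30.4 31.2] | 60 44 - | 
80 -70 [29.5 33.1 34.6] | 80 -52 [29.6 31.  32.3] | 80 44 - | 
100 -70 [28.9 33.1 35.3] | 100 -52 [29.1 29.8 30.2] | 100 44 - | 
120 -70 [29.7 34.2 35.5] | 120 -52 [29.2 30.7 31.2] | 120 44 - | 
140 -70 [28.8 34.1 35.4] | 140 -52 [29.4 30.4 31.8] | 140 44 - | 
160 -70 [26.3 32.6 34.7] | 160 -52 [20.1 20.8 24. ] | 160 44 - |
```

The plate top is 8 mm above the tracks along its whole length, where 14 mm would mean it is still riding on them. So the carrier has dropped flat. I'll back off, lift and go round to the latch.

```bash
python3 -m crank '[{"jaw":0,"x":0,"y":-10,"z":0,"ax":0,"ay":0,"az":0},{"jaw":0,"x":0,"y":-20,"z":0,"ax":0,"ay":0,"az":0},{"jaw":0,"x":0,"y":0,"z":-30,"ax":0,"ay":0,"az":0},{"jaw":0,"x":0,"y":0,"z":-40,"ax":0,"ay":0,"az":0},{"jaw":0,"x":0,"y":0,"z":-35,"ax":0,"ay":0,"az":0},{"jaw":0,"x":5,"y":45,"z":0,"ax":0,"ay":0,"az":0},{"jaw":0,"x":5,"y":45,"z":0,"ax":0,"ay":0,"az":0},{"jaw":0,"x":5,"y":45,"z":0,"ax":0,"ay":0,"az":0},{"jaw":0,"x":5,"y":45,"z":0,"ax":0,"ay":0,"az":0},{"jaw":0,"x":5,"y":45,"z":0,"ax":0,"ay":0,"az":0},{"jaw":0,"x":5,"y":30,"z":0,"ax":0,"ay":0,"az":0},{"jaw":0,"x":5,"y":28,"z":0,"ax":0,"ay":0,"az":0}]'
python3 -m crank '[{"jaw":0,"x":0,"y":0,"z":0,"ax":0,"ay":0,"az":0}]'
python3 - <<'E'
from h import *
st(); print(readout.get_obs()['q']); c,p,d=shot('top','top5')
a=cv2.imread('pics/top5.png')[155:335,250:500]
cv2.imwrite('pics/top5c.png',cv2.resize(a,None,fx=3.2,fy=3.2,interpolation=cv2.INTER_CUBIC))
E
```

```text
t: 9.48
eef_pos: [0.5575, 0.2679, 0.138]
tool_rot: [-0.0, 0.179, 0.984, -0.0]
contact_force: [0.8, 0.2, 0.4]
gripper_width: 0.003
t: 9.6
eef_pos: [0.5571, 0.2698, 0.1379]
tool_rot: [-0.0, 0.177, 0.984, 0.0]
contact_force: [0.3, -1.1, -0.1]
gripper_width: -0.004
t 9.6 F [[184.8  34.9]] z 137.9 yaw 69.56 force xyz frame [-0.9 -0.6] -0.1 jaw -0.004
[-0.73717823  0.49301465  0.24949876  1.79289352 -0.15419707  0.87434577
  0.79705996]
```

View pics/top5c.png

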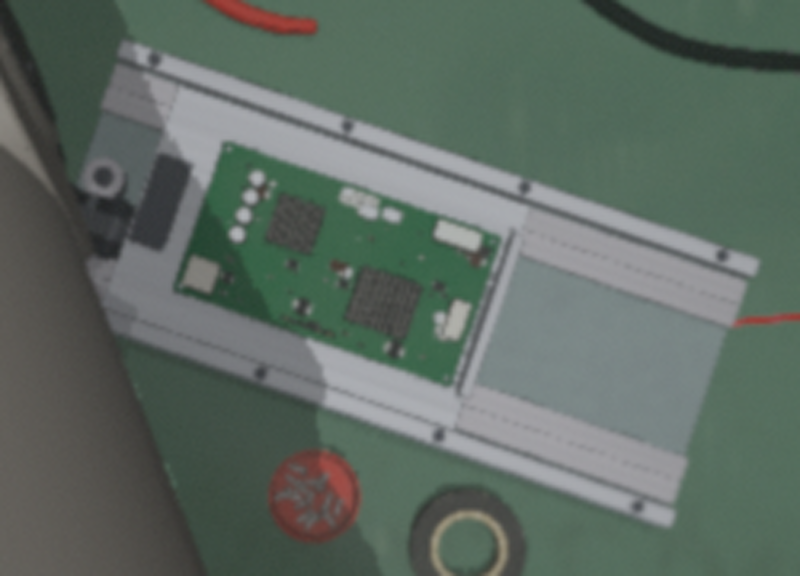

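The carrier sits home and flat, and both cup and tape are unmoved. Next I lower beside the peg on its +x side.

```bash
python3 -m crank '[{"jaw":0,"x":2,"y":3,"z":20,"ax":0,"ay":0,"az":0},{"jaw":0,"x":0,"y":0,"z":30,"ax":0,"ay":0,"az":0},{"jaw":0,"x":0,"y":0,"z":25,"ax":0,"ay":0,"az":0},{"jaw":0,"x":0,"y":0,"z":12,"ax":0,"ay":0,"az":0},{"jaw":0,"x":0,"y":0,"z":0,"ax":0,"ay":0,"az":0}]'
python3 - <<'E'
from h import *
st()
E
```

```text
t: 10.28
eef_pos: [0.5558, 0.2706, 0.0501]
tool_rot: [-0.001, 0.179, 0.984, -0.001]
contact_force: [0.0, 0.1, 0.6]
gripper_width: -0.008
t 10.275 F [[185.1  36.4]] z 50.1 yaw 69.35 force xyz frame [0.1 0. ] 0.6 jaw -0.008
```

```bash
python3 -m crank '[{"jaw":0,"x":0.5,"y":-9,"z":0,"ax":0,"ay":0,"az":0},{"jaw":0,"x":0.85,"y":-3.2,"z":0,"ax":0,"ay":0,"az":-5},{"jaw":0,"x":0.85,"y":-3.2,"z":0,"ax":0,"ay":0,"az":-5},{"jaw":0,"x":0.85,"y":-3.2,"z":0,"ax":0,"ay":0,"az":-5},{"jaw":0,"x":0.85,"y":-3.2,"z":0,"ax":0,"ay":0,"az":-5},{"jaw":0,"x":0.85,"y":-3.2,"z":0,"ax":0,"ay":0,"az":-5},{"jaw":0,"x":0.85,"y":-3.2,"z":0,"ax":0,"ay":0,"az":-5},{"jaw":0,"x":0,"y":0,"z":0,"ax":0,"ay":0,"az":0}]'
python3 - <<'E'
from h import *
st()
th=np.radians(30); print('want',163-36*np.sin(th)+13*np.cos(th),1+36*np.cos(th)+13*np.sin(th))
E
```

```text
t: 11.28
eef_pos: [0.5456, 0.2449, 0.0523]
tool_rot: [0.001, -0.081, 0.997, 0.0]
contact_force: [0.7, -0.5, 0.8]
gripper_width: 0.001
t 11.275 F [[157.5  37. ]] z 52.3 yaw 99.31 force xyz frame [-0.2 -0.8] 0.8 jaw 0.001
want 156.2583302491977 38.67691453623979
```

```bash
python3 -m crank '[{"jaw":0,"x":1.85,"y":-3.2,"z":0.5,"ax":0,"ay":0,"az":-5},{"jaw":0,"x":1.85,"y":-3.2,"z":0.5,"ax":0,"ay":0,"az":-5},{"jaw":0,"x":0.85,"y":-3.2,"z":0,"ax":0,"ay":0,"az":-5},{"jaw":0,"x":0.85,"y":-3.2,"z":0,"ax":0,"ay":0,"az":-5},{"jaw":0,"x":0.85,"y":-3.2,"z":0,"ax":0,"ay":0,"az":-5},{"jaw":0,"x":0.85,"y":-3.2,"z":0,"ax":0,"ay":0,"az":-5},{"jaw":0,"x":0.85,"y":-3.2,"z":0,"ax":0,"ay":0,"az":-5},{"jaw":0,"x":0.85,"y":-3.2,"z":0,"ax":0,"ay":0,"az":-5},{"jaw":0,"x":0,"y":0,"z":0,"ax":0,"ay":0,"az":0}]'
python3 - <<'E'
from h import *
st()
th=np.radians(70); print('want',163-36*np.sin(th)+13*np.cos(th),1+36*np.cos(th)+13*np.sin(th))
E
```

```text
t: 12.4
eef_pos: [0.5491, 0.2192, 0.0508]
tool_rot: [0.0, -0.417, 0.909, -0.0]
contact_force: [0.0, 0.0, 0.5]
gripper_width: -0.002
t 12.4 F [[134.7  24.6]] z 50.8 yaw 139.23 force xyz frame [0. 0.] 0.5 jaw -0.002
want 133.617327514941 25.528729229940886
```

```bash
python3 -m crank '[{"jaw":0,"x":1.2,"y":-3.2,"z":0,"ax":0,"ay":0,"az":-5},{"jaw":0,"x":1.2,"y":-3.2,"z":0,"ax":0,"ay":0,"az":-5},{"jaw":0,"x":0.85,"y":-3.2,"z":0,"ax":0,"ay":0,"az":-5},{"jaw":0,"x":0.85,"y":-3.2,"z":0,"ax":0,"ay":0,"az":-5},{"jaw":0,"x":0,"y":-1,"z":0,"ax":0,"ay":0,"az":0}]'
python3 - <<'E'
from h import *
st(); shot('side','s6')
a=cv2.imread('pics/s6.png')[180:330,230:390]; cv2.imwrite('pics/s6c.png',cv2.resize(a,None,fx=3.7,fy=3.7,interpolation=cv2.INTER_CUBIC))
E
```

```text
t: 13.02
eef_pos: [0.5525, 0.2115, 0.0502]
tool_rot: [-0.003, -0.57, 0.822, 0.003]
contact_force: [-17.5, 4.5, 12.1]
gripper_width: 0.0
t 13.025 F [[128.6  18.8]] z 50.2 yaw 159.44 force xyz frame [-2. 18.] 12.1 jaw 0.0
```

View pics/s6c.png

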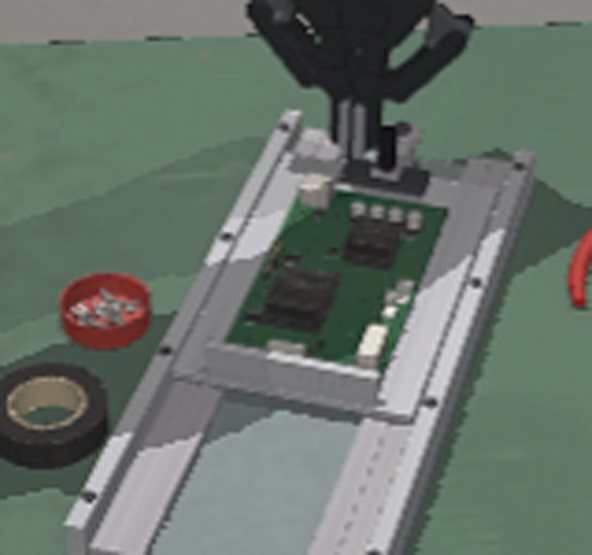

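Force rose to 18 N with the latch nearly along -x, so it is probably at its stop. I'll back away from the peg, lift and inspect.

```bash
python3 -m crank '[{"jaw":0,"x":0,"y":8,"z":0,"ax":0,"ay":0,"az":0},{"jaw":0,"x":0,"y":12,"z":0,"ax":0,"ay":0,"az":0},{"jaw":0,"x":0,"y":0,"z":-30,"ax":0,"ay":0,"az":0},{"jaw":0,"x":0,"y":0,"z":-40,"ax":0,"ay":0,"az":0},{"jaw":0,"x":0,"y":40,"z":-50,"ax":0,"ay":0,"az":0},{"jaw":0,"x":0,"y":40,"z":-40,"ax":0,"ay":0,"az":0},{"jaw":0,"x":0,"y":0,"z":0,"ax":0,"ay":0,"az":0}]'
python3 - <<'E'
from h import *
st(); shot('wrist','w7'); shot('top','t7')
w=cv2.imread('pics/w7.png'); t=cv2.imread('pics/t7.png')[160:290,250:380]
cv2.imwrite('pics/m7.png',np.hstack([cv2.resize(w,(440,330)),cv2.resize(t,(330,330),interpolation=cv2.INTER_CUBIC)]))
E
```

```text
t: 13.95
eef_pos: [0.4644, 0.2465, 0.2126]
tool_rot: [0.003, -0.57, 0.821, -0.0]
contact_force: [0.5, -0.3, -0.0]
gripper_width: -0.001
t 13.95 F [[130.5 113.5]] z 212.6 yaw 159.56 force xyz frame [-0.1 -0.6] -0.0 jaw -0.001
```

View pics/m7.png

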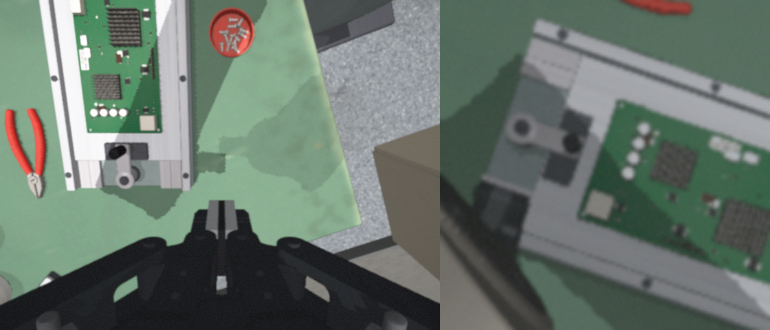

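The latch lies over the dark clamp strip. In the top crop the pivot is at (521,127) and the peg at (572,142). Now I'll measure its angle in both views.

```bash
python3 - <<'E'
from h import *
for f,pv,pg in(('t7',(250+(521-440)*130/330,160+127*130/330),(250+(572-440)*130/330,160+142*130/330)),('w7',(125*640/440,181*480/330),(121*640/440,152*480/330))):
    z=np.load(f'pics/{f}.npz'); c={k:z[k] for k in z}
    a=F(onplane(c,[pv],.048))[0]; b=F(onplane(c,[pg],.068))[0]; d=b-a
    print(f,a.round(1),b.round(1),'len',np.hypot(*d).round(1),'latch angle deg',np.degrees(np.arctan2(-d[0],d[1])).round(1))
w=cv2.imread('pics/w7.png')[170:290,80:290]; t=cv2.imread('pics/t7.png')[190:240,265:325]
cv2.imwrite('pics/m8.png',np.hstack([cv2.resize(w,(420,240),interpolation=cv2.INTER_CUBIC),cv2.resize(t,(288,240),interpolation=cv2.INTER_CUBIC)]))
E
```

```text
t7 [163.3   0.4] [126.1   0.3] len 37.2 latch angle deg 90.2
w7 [164.2   3.2] [126.2   9.1] len 38.4 latch angle deg 81.2
```

View pics/m8.png

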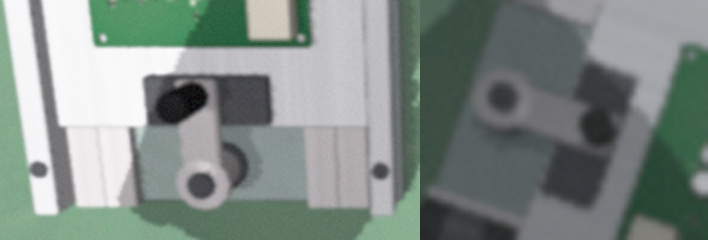

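In the wrist crop the peg leans left from parallax. I'll use points on the bar at bar height instead: pivot (202,184), bar end by the peg's base about (199,95), and peg top (172,106).

```bash
python3 - <<'E'
from h import *
z=np.load('pics/w7.npz'); c={k:z[k] for k in z}
g=lambda p,h:F(onplane(c,[(p[0]/2+80,p[1]/2+170)],h))[0]
a=g((202,184),.047); print('pivot',a,g((199,95),.044)-a,g((172,106),.068)-a)
z=np.load('pics/t7.npz'); c={k:z[k] for k in z}
g=lambda p,h:F(onplane(c,[((p[0]-420)/4.8+265,p[1]/4.8+190)],h))[0]
a=g((502,98),.047); print('top',a,g((597,129),.068)-a)
E
```

```text
pivot [163.50248816   2.32007155] [-34.96683008   0.90483621] [-35.85267936  -0.50975573]
top [162.93209033   0.87734439] [-37.11169703   0.98817062]
```

```bash
python3 - <<'E'
from h import *
c,p,d=shot('side','s9')
g=np.mgrid[150:360:1,230:400:1]; uv=np.c_[g[1].ravel(),g[0].ravel()]; o,r=ray(c,uv); D=d[g[0],g[1]].ravel(); X=o+r*D[:,None]; f=F(X)
for x,y in((-40,-52),(130,-52),(-30,54),(40,54),(130,50),(-120,52),(-120,-52)):
    m=(abs(f[:,0]-x)<8)&(abs(f[:,1]-y)<5)&(D>0); print(x,y,(np.median(X[m,2])*1000).round(1) if m.any() else '-')
st(); print(ticket.hand_in())
E
```

```text
-40 -52 31.1
130 -52 30.7
-30 54 31.4
40 54 30.4
130 50 31.0
-120 52 23.2
-120 -52 23.3
t 14.1 F [[127.6 111.2]] z 208.5 yaw 159.32 force xyz frame [-0.1  0.3] -0.8 jaw -0.0
the job is handed in; nothing more can be done
None
```

The carrier is home in its notches and the latch is closed over its front edge. The job was handed in at about 14 s, with the robot clear of everything.

- **Carrier:** I pushed it with closed fingertips about 110 mm, and pushing took only about 1 to 4 N. The final depth check put its top at 30.4–31.4 mm at five spots, about 8 mm above the tracks, so it lies flat and fully dropped. I stopped before feeling a sharp rise in push force, so the drop is confirmed by depth rather than by force.
- **Latch:** I swung the peg round from the frame's +x side until the force rose to 18 N at the stop. Both camera views put the latch within about 1.6° of fully closed, over the clamp strip. A first rough wrist-camera reading gave 81°; that was the peg's lean in the picture and was corrected.
- **Bystanders:** I didn't touch the cup, tape or cutters. They look unmoved in the pictures, though I did not measure their positions again.

One early move was refused for missing keys in its rows; it did not move the arm.

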